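# Take the hand seal out of the sliding-panel viewing case

## Task

Slide aside the clear panel that covers the round hand seal, leaving the other compartment shut. Lift the seal out and stand it upright, wholly on the padded board, without dropping it; then slide the panel fully shut again. Leave the card box, loupe and pencil pot as they are.

Things in the scene. Friction and masses are not known exactly. Their poses are not given: they have to be found in the camera images.
- case: Fixed clear-walled case, 220 (x) by 400 mm (y); origin: centre of its underside, on the table. A wall at y=0 makes two compartments, left +y, right -y, each 190 mm (y) by 210 mm (x) inside, floor at z=8 mm. End walls (y=+-200 mm) 100 mm high; tracks along x=+-102 to +-110 mm reach z=121 mm. Its top is two clear sliding panels, one per compartment, at two levels. Seal in one, card box in the other.
- panel_left (a joint): Travel (m) of the left, upper panel: 0 = shut (as at the start), grows as it slides toward case -y over the right panel; stop at 0.125. Clear sheet 200 mm long (y), 6 mm thick, top face at case z=120 mm, 0.4 kg; about 2 N friction, stays where left.
- panel_right (a joint): Travel (m) of the right, lower panel: 0 = shut (as at the start), grows as it slides toward case +y under the left panel; stop at 0.125, leaving 53 mm between its strip and the left panel's edge. Clear sheet 200 mm long (y), 6 mm thick, top face at case z=110 mm, 0.4 kg; about 2 N friction, stays where left.
- panel_left_strip (a point): Middle of the top of the left panel's finger strip: aluminium bar 12 mm wide (y), 150 mm long (x), standing 20 mm above the panel along its outer edge (case y=189 mm when shut, top at z=140 mm). Push its outer side to open, its inner side to shut. Moves with the panel.
- panel_right_strip (a point): Middle of the top of the right panel's finger strip: same bar, 12 mm wide, 150 mm long, 20 mm high, along that panel's outer edge (case y=-189 mm when shut, top at z=130 mm). Push its outer side to open, its inner side to shut. Moves with the panel.
- seal: Loose archive hand seal: round brass foot 44 mm across and 10 mm high, turned dark wooden handle above it, 26 mm across from 48 to 82 mm up, 88 mm tall in all, 0.11 to 0.22 kg. Origin: centre of the foot's underside; z runs up the handle. Starts upright on the floor of one compartment, 125 to 145 mm from the case's middle in y.
- board: Fixed inspection board with a grey felt pad, 150 x 150 mm, top at 14 mm above its origin (centre of its underside, on the table); x, y along its edges. Beside the case, on either side.
- cardbox: Buff card box 104 x 69 x 50 mm in the case's other compartment; origin at the centre of its underside. Leave it.
- loupe: Black stand loupe, 42 mm across and 42 mm tall, loose on the table beyond the case; origin at the centre of its underside. Leave it.
- pot: Steel pencil pot, 72 mm across and 95 mm tall (pencils to 155 mm), loose on the table beyond the case; origin at the centre of its underside. Leave it.
There are look-alikes about, which are no part of the job. There is more than one size of the board; the one meant has the size given above.

How it is judged:
By the outcome, as a careful person would: the job done as asked, in the order asked, and still so for the second after the job is handed in, with the robot touching nothing.
It also fails if it takes over 67 s, if anything falls off the work surface, if the arm or the gripper's body presses on something with over 40 N, if the wrist force passes 120 N, or if a joint passes its speed limit or range.

## Robot

A 6-joint arm with a two-finger parallel gripper is mounted at the origin on the work surface. World frame = base frame: x ahead of the robot, y to its left, z up, the work surface at z = 0. Lengths are in m, angles in degrees, forces in N, time in s.
With the tool pointing down it reaches from about 0.4 to 0.825 m from the base axis. Payload 7 kg.
Tool frame: the origin (TCP) lies on the front face of the gripper's body, between the roots of the fingers; the fingertips stand 66 mm ahead of it and the grasp point (between the pads) lies 47 mm ahead of it; z points along the fingers, y is the line along which they close (so a half turn about z gives the same grasp; the last joint's range is limited). The gripper opens to 88 mm and grips with 3 to 60 N. Pads are 19 mm wide; open, the fingers measure 130 mm over their backs; the gripper's body (78 mm by 193 mm) begins 47 mm behind the grasp point.
Start: joints at [-53.738, 20.546, 0.682, 0, -70.136, -16.507], TCP at [0.228, -0.635, 0.292] pointing down, gripper open.
Joint ranges: [-176.03, 176.03], [-82.01, 121.73], [-58.28, 71.71], [-173.87, 95.51], [-174.79, -0.11], [-173.66, 173.66]. Speed limits (degrees/s): [136.94, 136.94, 172.46, 180, 180, 180].

## Interface

Orientations are given as [roll, pitch, yaw] about the fixed x, y, z axes, in that order (R = Rz(yaw) Ry(pitch) Rx(roll)).
In Python, from plant import ctrl gives the robot as it stands.
- The arm moves only by the tool send_rows, never from a script. Its argument "deltas" is a list of rows, each a list of 2 entries, a list of its own where there are three numbers: the shift along the tool's x, y, z each as a share of 800 mm, from -1 to 1, then the turn about the tool's z as a share of 90 degrees, from -1 to 1. A call has exactly 5 rows; each row is the pose to reach, as a shift and turn from the pose commanded when the call began, along the tool's axes at that moment; what a row does not reach only later rows make up. A row lasts 1/12 s, in which the tool goes at most 41.7 mm and 7.16 degrees, less where a joint would pass 70% of its speed; a pose out of reach is approached as far as the arm can. A call with a number of a shift or a turn outside -1 to 1 is refused whole. A call with a gripper value outside its range is refused whole. "gripper" is the opening, from 0 (shut) to 1 (fully open), set as the call begins (left out, the last holds). The fingers move at their own pace and stop on an object; the grip force is fixed at half the most. Time passes only in rows, so rows that repeat a pose let the fingers close, or fill a call up. It gives the time, the measured TCP pose, the force, the opening and the grip force at its end, in the units of the state.
- ctrl.get_obs(): the state, without advancing time (a new reading comes with each control period).
- ctrl.snapshot(name): name is "side" or "top"; returns a dict with "color" (400x640x3 uint8, red, green, blue), "vertical_fov" (degrees; the focal length in pixels is half the picture's height over the tangent of half this angle, whatever the lens; pixels are square), "cx", "cy" (the principal point, pixels), "k1" (the pictures are not rectified: a ray, as slopes to the right and down, at radius r is drawn at 1 + k1 r^2 times it, then the intrinsics apply), "rvec" (rotation vector, rad) and "tvec" (3), from world to camera coordinates, as OpenCV has them. Camera axes: x right, y down, z forward; pixel columns grow to the right and rows downward; lengths in m; the calibration is good to about 2 mm. A picture is of the moment at which its call begins. There is no depth.
- ctrl.close_job(): hands the job in; it is judged then, once.
Trained networks look in a picture, given as the dict that the camera call returned (one of the last four; its "shot" number tells which), for a name from the list of things; names that differ only in an ending like _2 or _b are one class to them, and where a whole thing is asked for, a point or a joint stands for the part that bears it (a point fixed in the world has none). Each returns a list of dicts, best first, with "conf" (0 to 1); they miss things now and then, are a little off and sometimes report something else, mostly with a low value. They report only what shows in the picture. A call takes as long as a camera call. They do not tell look-alikes from the thing itself.
- ctrl.boxes_of(picture, thing): "xy" ([column, row] as shares, 0 to 1, of the picture: columns of its width, rows of its height, amid what is visible of it).
- ctrl.cut_out(picture, thing): "pixels" (400x640 bool, what is visible of it) and "xy" ([column, row] as shares, 0 to 1, of the picture: columns of its width, rows of its height, amid what is visible of it).
The state is a dict: "clock": time; "joint_pos": joint angles; "qvel": joint speeds; "tau": joint torques, N m; "tool_pos": TCP position; "orientation": TCP orientation; "force": force on the tool from outside, world axes, zero at the start; "moment": the same for the moment, N m; "opening": finger opening in m; "gripper_force": force on a finger pad.
Only numpy, scipy, OpenCV 4.12 (cv2) and the standard library are available. Lean on these libraries where they do the work, as an engineer would, in place of code of your own. Each camera call takes 0.05 s, during which the arm holds its last target. There are 200 camera calls.

## Working session

There is one attempt and no reset: what is moved stays moved. The work goes in short steps, Python scripts to look and compute and a tool call to move; the robot and the scene stay as the last step left them, time stands still between calls to the robot, and variables do not carry over. Pictures are saved under pics/ and viewed, at most 10 in all, crops included, and the job is handed in when it is done.

Besides the shell and the picture viewer there is one more tool, called after "Call:" as name([rows], argument=value, ...), one row to a line, values as JSON. send_rows: Moves the arm, as the interface text tells. Shift numbers are shares of 800 mm and turn numbers shares of 90 degrees, none past 1 either way. Its arguments: {"type":"object","properties":{"deltas":{"type":"array","items":{"type":"array"}},"gripper":{"type":"number"}},"required":["deltas"]}

```bash
mkdir -p pics; ls; cat > h.py <<'E'
import numpy as np, cv2
from plant import ctrl
from scipy.spatial.transform import Rotation as R
def cam(p):
    f=200/np.tan(np.radians(p["vertical_fov"])/2)
    return f,p["cx"],p["cy"],p["k1"],R.from_rotvec(np.ravel(p["rvec"])).as_matrix(),np.ravel(p["tvec"])
def proj(p,X):
    f,cx,cy,k,Rm,t=cam(p); c=np.atleast_2d(X)@Rm.T+t
    s=c[:,:2]/c[:,2:]; s=s*(1+k*(s**2).sum(1,keepdims=True)); return s*f+[cx,cy]
def ray(p,uv):
    f,cx,cy,k,Rm,t=cam(p); d=(np.array(uv,float)-[cx,cy])/f; s=d.copy()
    for _ in range(20): s=d/(1+k*(s@s))
    return -Rm.T@t, Rm.T@np.array([*s,1])
def atz(p,uv,z):
    o,d=ray(p,uv); return o+d*(z-o[2])/d[2]
def save(p,n): cv2.imwrite("pics/"+n,p["color"][:,:,::-1])
E
python3 - <<'E'
from h import *
print(ctrl.get_obs())
for n in ["top","side"]:
    p=ctrl.snapshot(n); save(p,n+"0.png"); print(n,[ (k,p[k]) for k in p if k!="color"])
    for t in ["case","panel_left_strip","panel_right_strip","seal","board","cardbox","loupe","pot"]:
        for b in ctrl.boxes_of(p,t):
            uv=np.array(b["xy"])*[640,400]; print(t,round(b["conf"],2),uv.round(),atz(p,uv,0.0).round(3))
E
```

```text
pics
{'clock': 0.0, 'joint_pos': array([-5.37378631e+01,  2.05918000e+01,  6.33809236e-01, -1.86854745e-02,
       -7.01349707e+01, -1.65056683e+01]), 'qvel': array([-0.06737959,  0.02765079,  0.06027877, -0.02292411, -0.15570652,
       -0.05912924]), 'tau': array([-5.69922977e-04, -5.82708621e+01,  2.93047339e+01,  6.99706480e+00,
        6.75002040e-03, -1.70778249e-04]), 'tool_pos': array([ 0.22800467, -0.63493007,  0.29122325]), 'orientation': array([ 1.79905878e+02, -9.57204920e-03, -1.60249887e+02]), 'force': array([-0.64046224, -0.36078515,  0.37046355]), 'moment': array([ 0.0158855 , -0.00075812,  0.00768462]), 'gripper_force': 0.0, 'opening': 0.08751540282758576}
top [('vertical_fov', 55.247641389921625), ('cx', 318.3537875738155), ('cy', 199.652152759258), ('k1', -0.04407068211012942), ('rvec', array([ 2.20798518, -2.15039192,  0.12496742])), ('tvec', array([-0.04301357,  0.47673334,  1.05025602])), ('shot', 1)]
case 0.88 [384. 186.] [ 0.525 -0.22   0.   ]
panel_left_strip 0.77 [349. 176.] [ 0.552 -0.119  0.   ]
board 0.8 [204. 294.] [0.205 0.284 0.   ]
board 0.71 [245. 18
[... 185 characters left out ...]
.345786353699836), ('cx', 313.6538227778429), ('cy', 202.5524380749939), ('k1', 0.00816228577534367), ('rvec', array([ 0.63645567, -2.7130079 ,  1.07039055])), ('tvec', array([0.43079145, 0.23900922, 0.92320621])), ('shot', 2)]
case 0.68 [331. 170.] [ 0.539 -0.239  0.   ]
case 0.64 [360. 131.] [ 0.535 -0.453  0.   ]
panel_left_strip 0.7 [359. 131.] [ 0.538 -0.449  0.   ]
panel_right_strip 0.62 [355. 132.] [ 0.545 -0.44   0.   ]
board 0.86 [433. 191.] [ 0.249 -0.292  0.   ]
board 0.77 [376. 371.] [0.215 0.257 0.   ]
board 0.64 [257. 283.] [0.533 0.187 0.   ]
cardbox 0.65 [357. 133.] [ 0.54  -0.439  0.   ]
loupe 0.7 [227. 196.] [ 0.753 -0.012  0.   ]
pot 0.88 [261. 140.] [ 0.799 -0.266 -0.   ]
```

View pics/top0.png

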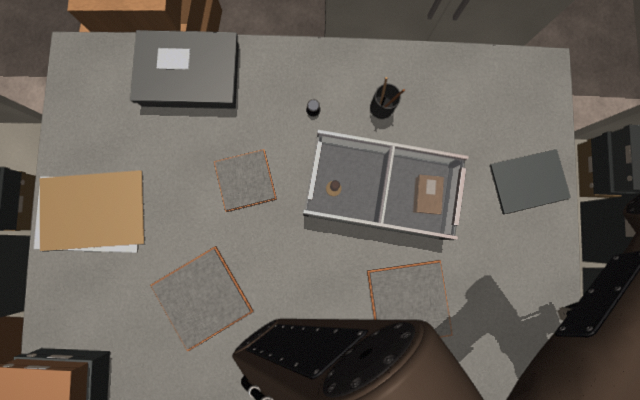

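View pics/side0.png

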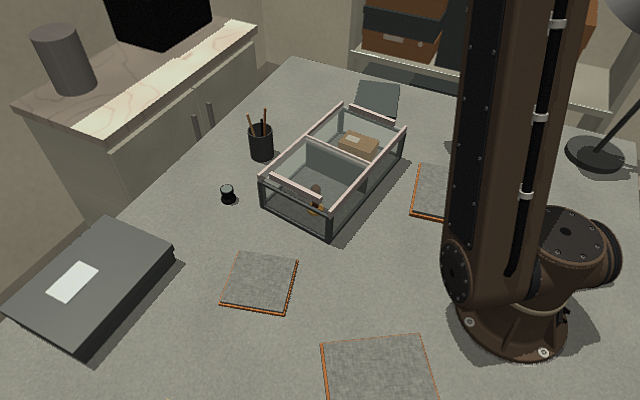

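The top view shows the case at about (385,185). The seal is in its image-left compartment at (335,186) and the card box is at (430,190). There are three boards, at (245,180), (202,297) and (410,295). I'll measure the board sizes and fit the case pose.

```bash
python3 - <<'E'
from h import *
for n in ["top","side"]:
    p=ctrl.snapshot(n)
    for t in ["board","seal","panel_left_strip","panel_right_strip","cardbox"]:
        for b in ctrl.cut_out(p,t):
            m=b["pixels"].astype(np.uint8); ys,xs=np.nonzero(m)
            z=0.014 if t=="board" else 0.14 if "left" in t else .13 if "right" in t else 0.05
            c=np.array([atz(p,(x,y),z)[:2] for x,y in zip(xs,ys)])
            r=cv2.minAreaRect((c*1000).astype(np.float32))
            print(n,t,round(b["conf"],2),np.mean(xs).round(),np.mean(ys).round(),"rect",np.round(r[0]),np.round(r[1]),round(r[2],1), "px range",xs.min(),xs.max(),ys.min(),ys.max())
    if n=="top":
        c=cv2.resize(p["color"][120:250,295:475],None,fx=4.4,fy=4.4,interpolation=cv2.INTER_CUBIC)
    else:
        c=cv2.resize(p["color"][90:250,245:415],None,fx=3.7,fy=3.7,interpolation=cv2.INTER_CUBIC)
    cv2.imwrite(f"pics/crop_{n}.png",c[:,:,::-1])
E
```

```text
top board 0.95 201.0 298.0 rect [198. 287.] [217. 214.] 32.5 px range 151 252 246 349
top board 0.79 245.0 180.0 rect [530. 181.] [150. 150.] 15.7 px range 214 276 150 210
top board 0.69 411.0 295.0 rect [ 196. -292.] [218. 214.] 10.5 px range 367 453 261 337
top panel_left_strip 0.91 350.0 178.0 rect [ 526. -110.] [203. 204.] 82.2 px range 306 393 132 222
top panel_right_strip 0.59 425.0 191.0 rect [ 497. -302.] [194. 203.] 81.2 px range 384 466 147 235
side board 0.77 259.0 283.0 rect [526. 187.] [151. 154.] 16.2 px range 218 297 250 316
side board 0.73 331.0 169.0 rect [ 539. -280.] [570. 313.] 82.0 px range 257 406 102 242
side board 0.56 430.0 192.0 rect [ 256. -276.] [ 90. 225.] 9.2 px range 409 448 162 222
side board 0.32 227.0 194.0 rect [748. -11.] [39. 79.] 38.8 px range 220 235 184 204
side panel_left_strip 0.85 316.0 171.0 rect [518. -89.] [205. 202.] 81.6 px range 261 369 134 210
side panel_right_strip 0.95 357.0 131.0 rect [ 490. -295.] [201. 195.] 81.1 px range 311 400 103 161
```

View pics/crop_top.png

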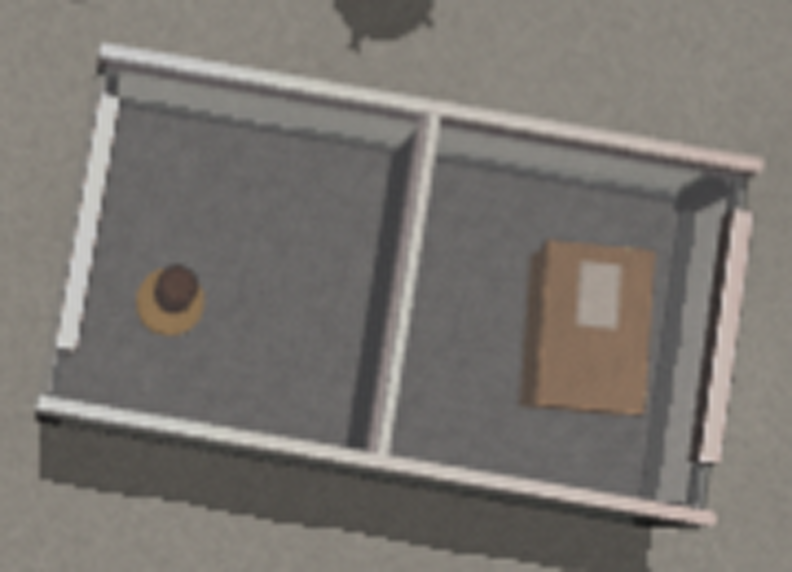

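View pics/crop_side.png

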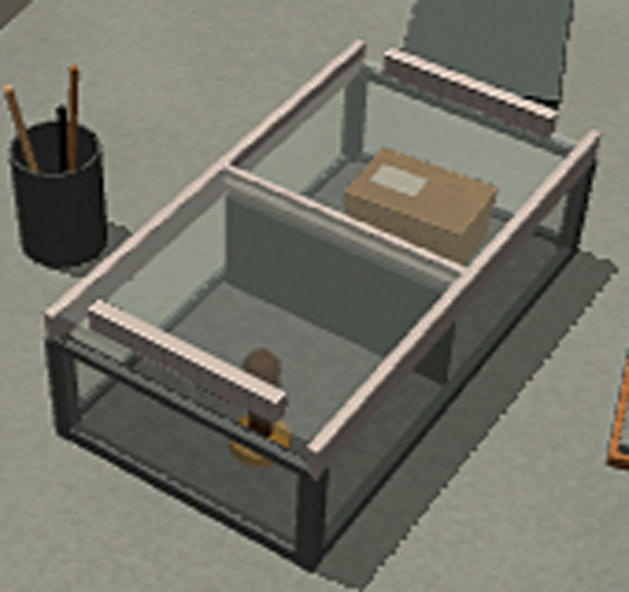

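The crops show the seal in the left compartment at (335,186), with clear panels over both compartments. Three boards could be meant: (245,180) measures 150 × 150 mm, and (201,298) and (411,295) are each about 215 mm. The one that fits is (245,180). Next I'll fit the case pose.

```bash
python3 - <<'E'
from h import *
from scipy.optimize import least_squares
T=ctrl.snapshot("top");S=ctrl.snapshot("side")
t=lambda a:np.array(a)/4.4+[295,120]
s=lambda a:np.array(a)/3.7+[245,90]
def tri(a,b):
    o1,d1=ray(T,a);o2,d2=ray(S,b)
    M=np.c_[d1,-d2]; k=np.linalg.lstsq(M,o2-o1,rcond=None)[0]
    return ((o1+k[0]*d1+o2+k[1]*d2)/2).round(4), np.linalg.norm(o1+k[0]*d1-o2-k[1]*d2).round(4)
print("Lstrip",tri(t((93,220)),s((188,352))),"Rstrip",tri(t((728,335)),s((470,87))))
print("seal top",tri(t((177,287)),s((263,362))),"foot", atz(T,t((170,300)),.016), atz(S,s((262,440)),.014))
C=[(110,200),(-110,200),(110,-200),(-110,-200)]
pt=t([(101,46),(38,400),(765,158),(716,520)])
ps=s([(48,316),(313,455),(362,41),(597,132)])
def X(q):
    c,si=np.cos(q[2]),np.sin(q[2]); return np.array([[q[0]+c*x/1e3-si*y/1e3,q[1]+si*x/1e3+c*y/1e3,.121] for x,y in C])
for nm,f in [("both",lambda q:np.r_[(proj(T,X(q))-pt).ravel(),(proj(S,X(q))-ps).ravel()]),("top",lambda q:(proj(T,X(q))-pt).ravel()),("side",lambda q:(proj(S,X(q))-ps).ravel())]:
    r=least_squares(f,[.51,-.2,-.15]); print(nm,r.x[:2].round(4),np.degrees(r.x[2]).round(2),r.fun.round(1))
E
```

```text
Lstrip (array([ 0.5416, -0.0216,  0.1302]), np.float64(0.003)) Rstrip (array([ 0.4868, -0.398 ,  0.118 ]), np.float64(0.0019))
seal top (array([ 0.5106, -0.0732,  0.0885]), np.float64(0.0008)) foot [ 0.51236419 -0.0730887   0.016     ] [ 0.50786547 -0.06930226  0.014     ]
both [ 0.5135 -0.2043] -8.34 [-0.3 -0.8 -0.7  1.8 -0.8  0.3 -0.8  1.2 -1.4 -1.9  0.9 -1.7 -1.5 -1.2
  0.7 -0.5]
top [ 0.5152 -0.2061] -8.28 [ 0.3 -1.4  0.   1.3 -0.2 -0.4 -0.1  0.5]
side [ 0.5107 -0.2001] -8.49 [-1.4 -0.7  1.  -0.1 -1.1 -0.3  1.4  0.7]
```

Call:
send_rows([
  [[-0.032, 0.031, 0], -0.069],
  [[-0.064, 0.063, 0], -0.138],
  [[-0.097, 0.094, 0], -0.206],
  [[-0.129, 0.126, 0], -0.275],
  [[-0.161, 0.157, 0], -0.344],
], gripper=0)

```text
clock: 2.02
tool_pos: [0.3072, -0.472, 0.2922]
orientation: [-180.0, -0.0, -129.0]
force: [1.4, 0.4, -0.5]
opening: 0.0599
gripper_force: 0.0
```

Call:
send_rows([
  [[-0.044, 0.01, 0], -0.069],
  [[-0.088, 0.021, 0], -0.138],
  [[-0.131, 0.031, 0], -0.206],
  [[-0.175, 0.042, 0], -0.275],
  [[-0.219, 0.052, 0], -0.344],
])

```text
clock: 2.43
tool_pos: [0.3859, -0.3099, 0.2925]
orientation: [-180.0, -0.0, -98.0]
force: [0.3, -0.2, 0.5]
opening: 0.0266
gripper_force: 0.0
```

```bash
cat >> h.py <<'E'
CX,CY,YAW=0.5135,-0.2043,np.radians(-8.34)
def c2w(x,y): return np.array([CX+np.cos(YAW)*x-np.sin(YAW)*y, CY+np.sin(YAW)*x+np.cos(YAW)*y])
def w2c(X,Y):
    d=np.array([X-CX,Y-CY]); return np.array([np.cos(YAW)*d[0]+np.sin(YAW)*d[1],-np.sin(YAW)*d[0]+np.cos(YAW)*d[1]])
def delta(w,z):
    "share of 800 mm in tool axes from the present pose"
    o=ctrl.get_obs(); a=np.radians(o["orientation"][2]); d=np.array(w)-o["tool_pos"][:2]
    print("from",o["tool_pos"].round(4),"yaw",o["orientation"][2].round(2),"case",w2c(*o["tool_pos"][:2]).round(4),"->",(np.array([d@[np.cos(a),np.sin(a)],d@[np.sin(a),-np.cos(a)],o["tool_pos"][2]-z])/.8).round(4))
E
python3 -c "
from h import *
delta(c2w(0,.24),.292);delta(c2w(0,.24),.193)"
```

```text
from [ 0.3859 -0.3099  0.2925] yaw -98.03 case [-0.1109 -0.123 ] -> [-0.453  -0.1411  0.0006]
from [ 0.3859 -0.3099  0.2925] yaw -98.03 case [-0.1109 -0.123 ] -> [-0.453  -0.1411  0.1244]
```

Call:
send_rows([
  [[-0.045, -0.014, 0], 0],
  [[-0.09, -0.028, 0], 0],
  [[-0.136, -0.042, 0], 0],
  [[-0.181, -0.056, 0], 0],
  [[-0.226, -0.07, 0], 0],
])

```text
clock: 2.85
tool_pos: [0.4676, -0.1389, 0.2927]
orientation: [-179.9, 0.0, -98.3]
force: [1.6, -1.5, 0.3]
opening: 0.0006
gripper_force: 0.0
```

Call:
send_rows([
  [[-0.045, -0.014, 0], 0],
  [[-0.09, -0.028, 0], 0],
  [[-0.136, -0.042, 0], 0],
  [[-0.181, -0.056, 0], 0],
  [[-0.227, -0.071, 0], -0.0],
])

```text
clock: 3.27
tool_pos: [0.5501, 0.0326, 0.2926]
orientation: [-180.0, 0.0, -98.3]
force: [0.3, -0.5, -0.6]
opening: 0.0005
gripper_force: 0.0
```

```bash
python3 -c "
from h import *
delta(c2w(0,.24),.193)
p=ctrl.snapshot('top')
for n in ['panel_left_strip','seal']:
  for b in ctrl.boxes_of(p,n): print(n,b['conf'],np.array(b['xy'])*[640,400])
c=cv2.resize(p['color'][110:260,200:480],None,fx=2.8,fy=2.8); cv2.imwrite('pics/t1.png',c[:,:,::-1])"
```

```text
from [0.5501 0.0326 0.2926] yaw -98.31 case [0.0018 0.2397] -> [-0.0004  0.0023  0.1245]
panel_left_strip 0.56 [350.976 177.08 ]
```

View pics/t1.png

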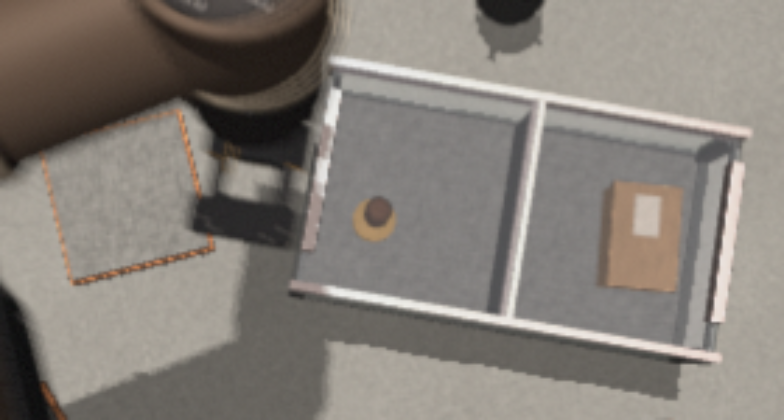

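The picture shows the strip still shut at about (318,165) in the crop. The seal is at (377,213) and the 150 mm board with orange edges is at (125,195). The gripper hovers just outside the strip, so I'll lower it and push.

Call:
send_rows([
  [[0, 0.002, 0.03], 0],
  [[0, 0.002, 0.065], 0],
  [[0, 0.002, 0.1], 0],
  [[0, 0.002, 0.12], 0],
  [[0, 0.002, 0.124], 0],
])

```text
clock: 3.83
tool_pos: [0.5461, 0.0296, 0.19]
orientation: [179.7, -0.1, -98.4]
force: [-0.2, -1.2, 0.3]
opening: 0.0006
gripper_force: 0.0
```

Call:
send_rows([
  [[0.018, 0, 0], 0],
  [[0.034, 0, 0], 0],
  [[0.05, 0, 0], 0],
  [[0.066, 0, 0], 0],
  [[0.082, 0, 0], 0],
])

```text
clock: 4.25
tool_pos: [0.5389, -0.0353, 0.1941]
orientation: [-179.9, 0.1, -98.4]
force: [0.6, 3.3, 2.0]
opening: 0.0005
gripper_force: 1.5
```

Call:
send_rows([
  [[0.018, 0, 0], 0],
  [[0.036, 0, 0], 0],
  [[0.054, 0, 0], 0],
  [[0.07, 0, 0], 0],
  [[0.084, 0, 0], 0],
])

```text
clock: 4.67
tool_pos: [0.5291, -0.102, 0.1938]
orientation: [-179.9, 0.0, -98.4]
force: [2.0, 2.9, 1.7]
opening: 0.0004
gripper_force: 1.4
```

Call:
send_rows([
  [[0.01, 0, 0], 0],
  [[0.018, 0, 0], 0],
  [[0.024, 0, 0], 0],
  [[0.028, 0, 0], 0],
  [[0.03, 0, 0], 0],
])

```text
clock: 5.08
tool_pos: [0.5256, -0.1237, 0.193]
orientation: [-180.0, 0.1, -98.3]
force: [0.6, 15.0, 5.8]
opening: 0.0005
gripper_force: 7.3
```

Call:
send_rows([
  [[-0.01, 0, 0], 0],
  [[-0.02, 0, 0], 0],
  [[-0.03, 0, -0.02], 0],
  [[-0.04, 0, -0.06], 0],
  [[-0.05, 0, -0.1], 0],
], gripper=0.75)

```text
clock: 5.5
tool_pos: [0.5302, -0.0839, 0.2725]
orientation: [179.8, -0.1, -98.3]
force: [1.5, 0.0, 0.7]
opening: 0.0282
gripper_force: 0.0
```

```bash
python3 -c "
from h import *
for n in ['top','side']:
  p=ctrl.snapshot(n)
  for b in ctrl.cut_out(p,'seal')[:2]:
    m=b['pixels']; ys,xs=np.nonzero(m); print(n,b['conf'],m.sum(),xs.mean(),ys.mean(),xs.min(),xs.max(),ys.min(),ys.max())
  if n=='top': c=cv2.resize(p['color'][140:240,290:410],None,fx=4,fy=4)
  else: c2=cv2.resize(p['color'][120:240,250:370],None,fx=4,fy=4)
  if n=='side': c=np.hstack([cv2.copyMakeBorder(c,0,80,0,0,0)[:,:,::-1],c2[:,:,::-1]][:2]); cv2.imwrite('pics/t2.png',cv2.resize(c,(800,400)))
# earlier readings
t=lambda a:np.array(a)/4.4+[295,120]
s=lambda a:np.array(a)/3.7+[245,90]
class D: pass
T=ctrl.snapshot('top');S=ctrl.snapshot('side')
print(atz(T,t((177,287)),.096),atz(T,t((170,300)),.016),atz(S,s((262,352)),.096),atz(S,s((261,440)),.016))
delta((.51,-.072),.24)
"
```

```text
top 0.43 29 337.82758620689657 188.10344827586206 335 341 186 190
side 0.77 244 315.7049180327869 196.39344262295083 310 323 184 210
side 0.22 11232 330.9608262108262 173.9031339031339 256 406 102 244
[ 0.50994611 -0.07268377  0.096     ] [ 0.51236419 -0.0730887   0.016     ] [ 0.51188277 -0.07489526  0.096     ] [ 0.50774048 -0.0673461   0.016     ]
from [ 0.5305 -0.0843  0.272 ] yaw -98.3 case [-0.0005  0.1212] -> [-0.0116  0.0276  0.04  ]
```

View pics/t2.png

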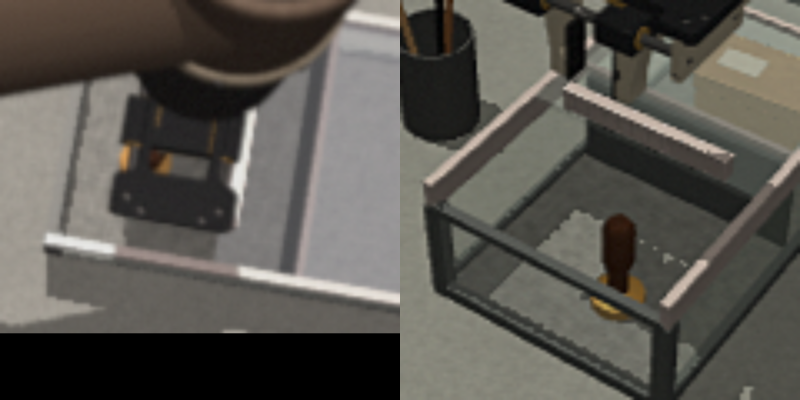

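The crop shows the left panel open and the seal still upright, at about (318,191) in the full side picture. I'll descend over it.

Call:
send_rows([
  [[-0.005, 0.014, 0], 0],
  [[-0.011, 0.027, 0], 0],
  [[-0.011, 0.027, 0.02], 0],
  [[-0.011, 0.027, 0.05], 0],
  [[-0.011, 0.027, 0.08], 0],
])

```text
clock: 6.22
tool_pos: [0.5102, -0.0724, 0.2085]
orientation: [-179.9, 0.0, -98.3]
force: [0.2, -0.0, -0.3]
opening: 0.0657
gripper_force: 0.0
```

```bash
python3 -c "
from h import *
delta((.5105,-.0725),.131)
p=ctrl.snapshot('side')
o=ctrl.get_obs(); print(o['opening'],o['tool_pos'])
g=o['tool_pos'].copy()
uv=proj(p,[[.5105,-.0725,.096],[.5105,-.0725,.008],[g[0],g[1],g[2]-.066]]); print(uv)
c=cv2.resize(p['color'][120:240,240:400],None,fx=4,fy=4); cv2.imwrite('pics/t3.png',c[:,:,::-1])"
```

```text
from [ 0.5102 -0.0724  0.2085] yaw -98.32 case [-0.0224  0.13  ] -> [ 0.0001 -0.0004  0.0969]
0.06561769148521412 [ 0.50753038 -0.07253405  0.20332779]
[[315.88799695 185.90722552]
 [315.4166306  209.29980089]
 [317.22944663 174.26495557]]
```

View pics/t3.png

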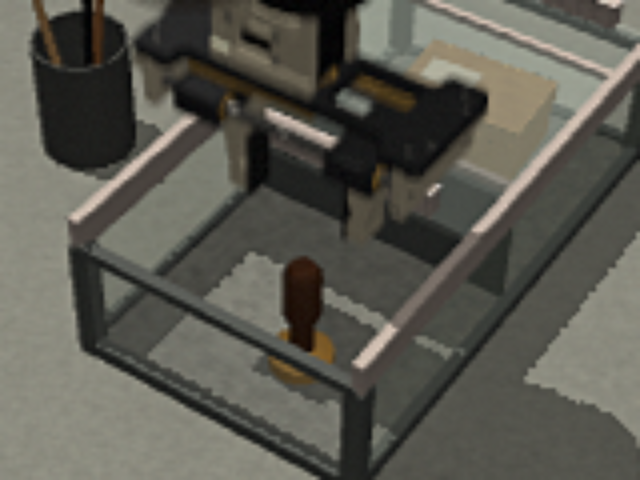

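The seal's top is at (315.7,184.5) in the full picture against a predicted (315.9,185.9), so the alignment is good. The fingers straddle it.

Call:
send_rows([
  [[0, 0, 0.022], 0],
  [[0, 0, 0.045], 0],
  [[0, 0, 0.068], 0],
  [[0, 0, 0.087], 0],
  [[0, 0, 0.097], 0],
])

```text
clock: 6.68
tool_pos: [0.5095, -0.0728, 0.1299]
orientation: [179.8, -0.1, -98.3]
force: [0.1, -0.5, -0.8]
opening: 0.0658
gripper_force: 0.0
```

Call:
send_rows([
  [[0, 0, 0], 0],
  [[0, 0, 0], 0],
  [[0, 0, 0], 0],
  [[0, 0, 0], 0],
  [[0, 0, 0], 0],
], gripper=0)

```text
clock: 7.1
tool_pos: [0.5116, -0.0727, 0.1323]
orientation: [-179.9, 0.0, -98.3]
force: [-0.3, 0.2, 0.3]
opening: 0.0379
gripper_force: 0.0
```

Call:
send_rows([
  [[0, 0, 0], 0],
  [[0, 0, 0], 0],
  [[0, 0, 0], 0],
  [[0, 0, 0], 0],
  [[0, 0, 0], 0],
])

```text
clock: 7.52
tool_pos: [0.5113, -0.0728, 0.1317]
orientation: [-180.0, 0.0, -98.3]
force: [-1.3, 0.6, 5.1]
opening: 0.0253
gripper_force: 30.0
```

Call:
send_rows([
  [[0, 0, -0.015], 0],
  [[0, 0, -0.05], 0],
  [[0, 0, -0.095], 0],
  [[0, 0, -0.14], 0],
  [[0, 0, -0.18], 0],
])

```text
clock: 7.93
tool_pos: [0.5108, -0.0729, 0.2771]
orientation: [180.0, -0.0, -98.3]
force: [2.0, 0.2, -2.0]
opening: 0.025
gripper_force: 30.0
```

Call:
send_rows([
  [[-0.015, 0.001, -0.015], 0],
  [[-0.045, 0.004, -0.02], 0],
  [[-0.085, 0.007, -0.02], 0],
  [[-0.125, 0.01, -0.02], 0],
  [[-0.165, 0.013, -0.02], 0],
])

```text
clock: 8.35
tool_pos: [0.5195, 0.0604, 0.2912]
orientation: [180.0, 0.0, -98.4]
force: [0.2, -0.7, -1.0]
opening: 0.025
gripper_force: 30.0
```

Call:
send_rows([
  [[-0.04, 0.003, 0], 0],
  [[-0.08, 0.007, 0], 0],
  [[-0.115, 0.01, 0], 0],
  [[-0.145, 0.012, 0], 0],
  [[-0.156, 0.013, 0], 0],
])

```text
clock: 8.77
tool_pos: [0.5277, 0.1871, 0.2906]
orientation: [180.0, -0.0, -98.2]
force: [0.2, -0.6, -1.5]
opening: 0.0251
gripper_force: 30.0
```

```bash
python3 -c "
from h import *
delta((.528,.184),.138)
o=ctrl.get_obs(); print(o['gripper_force'],o['opening'])
p=ctrl.snapshot('side')
c=cv2.resize(p['color'][100:340,190:410],None,fx=2.4,fy=2.4); cv2.imwrite('pics/t4.png',c[:,:,::-1])"
```

```text
from [0.5277 0.1871 0.2906] yaw -98.22 case [-0.0427  0.3893] -> [ 0.0037 -0.001   0.1907]
29.986059275397565 0.02514548122570535
```

View pics/t4.png

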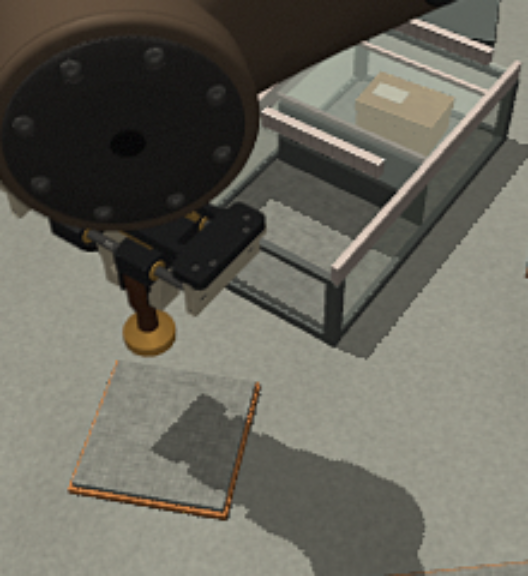

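The seal is held upright at about (148,335) in the crop, above the small board, whose centre is at (165,440). I'll lower it.

Call:
send_rows([
  [[0.002, -0.001, 0.02], 0],
  [[0.004, -0.001, 0.055], 0],
  [[0.004, -0.001, 0.095], 0],
  [[0.004, -0.001, 0.13], 0],
  [[0.004, -0.001, 0.155], 0],
])

```text
clock: 9.23
tool_pos: [0.5268, 0.1795, 0.1646]
orientation: [179.9, -0.1, -98.4]
force: [0.9, 0.2, -1.7]
opening: 0.0254
gripper_force: 30.0
```

Call:
send_rows([
  [[0, 0, 0.012], 0],
  [[0, 0, 0.022], 0],
  [[0, 0, 0.03], 0],
  [[0, 0, 0.034], 0],
  [[0, 0, 0.036], 0],
])

```text
clock: 9.65
tool_pos: [0.5284, 0.1811, 0.1389]
orientation: [-180.0, 0.0, -98.3]
force: [-0.2, 1.0, 0.2]
opening: 0.0252
gripper_force: 30.0
```

Call:
send_rows([
  [[0, 0, 0.0005], 0],
  [[0, 0, 0.001], 0],
  [[0, 0, 0.0015], 0],
  [[0, 0, 0.0015], 0],
  [[0, 0, 0.0015], 0],
])

```text
clock: 10.07
tool_pos: [0.5282, 0.1811, 0.1378]
orientation: [-180.0, 0.0, -98.3]
force: [0.2, 0.2, 0.0]
opening: 0.0248
gripper_force: 30.0
```

Call:
send_rows([
  [[0, 0, 0.0005], 0],
  [[0, 0, 0.001], 0],
  [[0, 0, 0.001], 0],
  [[0, 0, 0.001], 0],
  [[0, 0, 0.001], 0],
])

```text
clock: 10.48
tool_pos: [0.5283, 0.1813, 0.1377]
orientation: [-179.9, 0.0, -98.3]
force: [-3.3, 0.2, 9.0]
opening: 0.0254
gripper_force: 30.0
```

Firm contact, so I'll release.

Call:
send_rows([
  [[0, 0, -0.0005], 0],
  [[0, 0, -0.001], 0],
  [[0, 0, -0.001], 0],
  [[0, 0, -0.001], 0],
  [[0, 0, -0.001], 0],
], gripper=0.75)

```text
clock: 10.9
tool_pos: [0.528, 0.181, 0.1372]
orientation: [180.0, -0.0, -98.3]
force: [0.2, 0.7, 0.1]
opening: 0.0527
gripper_force: 0.0
```

Call:
send_rows([
  [[0, 0, 0], 0],
  [[0, 0, 0], 0],
  [[0, 0, 0], 0],
  [[0, 0, 0], 0],
  [[0, 0, 0], 0],
])

```text
clock: 11.32
tool_pos: [0.528, 0.181, 0.1373]
orientation: [180.0, -0.0, -98.3]
force: [0.3, 0.7, 0.6]
opening: 0.0656
gripper_force: 0.0
```

Call:
send_rows([
  [[0, 0, -0.01], 0],
  [[0, 0, -0.04], 0],
  [[0, 0, -0.08], 0],
  [[0, 0, -0.12], 0],
  [[0, 0, -0.15], 0],
])

```text
clock: 11.73
tool_pos: [0.5285, 0.1811, 0.2608]
orientation: [-179.9, 0.1, -98.3]
force: [1.0, 0.8, -0.1]
opening: 0.0661
gripper_force: 0.0
```

Call:
send_rows([
  [[0, 0, 0], 0],
  [[0, 0, 0], 0],
  [[0, 0, 0], 0],
  [[0, 0, 0], 0],
  [[0, 0, 0], 0],
], gripper=0)

```text
clock: 12.15
tool_pos: [0.5276, 0.1807, 0.2563]
orientation: [179.9, -0.1, -98.3]
force: [-0.4, -0.1, -0.4]
opening: 0.038
gripper_force: 0.0
```

```bash
python3 -c "
from h import *
for y in (.04,.035): delta(c2w(0,y),.27)
p=ctrl.snapshot('side')
for b in ctrl.cut_out(p,'seal')[:2]:
    m=b['pixels']; ys,xs=np.nonzero(m); print(b['conf'],m.sum(),xs.mean(),ys.mean(),ys.min(),ys.max())
print(proj(p,[[.5283,.1813,.102],[.5283,.1813,.014]]))
c=cv2.resize(p['color'][100:340,190:410],None,fx=2.4,fy=2.4); cv2.imwrite('pics/t5.png',c[:,:,::-1])"
```

```text
from [0.5276 0.1807 0.2563] yaw -98.33 case [-0.0419  0.383 ] -> [ 0.4287 -0.0523 -0.0171]
from [0.5276 0.1807 0.2563] yaw -98.33 case [-0.0419  0.383 ] -> [ 0.435  -0.0523 -0.0171]
0.83 474 258.2552742616034 271.9873417721519 254 287
0.21 3287 259.4466078491025 284.27411013081837 250 315
[[256.63875992 255.80492286]
 [260.07536076 278.29940711]]
```

View pics/t5.png

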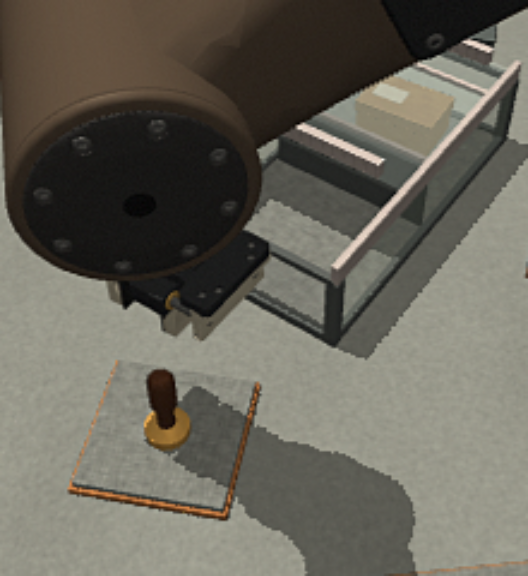

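The seal stands upright on the board, with its foot at (167,427) in the crop, well inside the edges. Next I'll move to the inner side of the strip.

Call:
send_rows([
  [[0.03, -0.004, -0.005], 0],
  [[0.075, -0.009, -0.01], 0],
  [[0.12, -0.014, -0.01], 0],
  [[0.17, -0.02, -0.01], 0],
  [[0.22, -0.026, -0.01], 0],
])

```text
clock: 12.67
tool_pos: [0.5227, 0.0025, 0.2651]
orientation: [180.0, -0.0, -98.3]
force: [1.9, -0.1, 0.9]
opening: 0.0012
gripper_force: 0.0
```

Call:
send_rows([
  [[0.05, -0.006, 0], 0],
  [[0.1, -0.012, 0], 0],
  [[0.15, -0.018, 0], 0],
  [[0.195, -0.024, 0], 0],
  [[0.221, -0.026, 0], 0],
])

```text
clock: 13.08
tool_pos: [0.5176, -0.1772, 0.2648]
orientation: [179.9, -0.0, -98.4]
force: [-0.5, -0.2, -0.6]
opening: -0.0
gripper_force: 0.0
```

Call:
send_rows([
  [[0, 0, 0], 0],
  [[0, 0, 0], 0],
  [[0, 0, 0], 0],
  [[0, 0, 0], 0],
  [[0, 0, 0], 0],
])

```text
clock: 13.5
tool_pos: [0.5183, -0.1732, 0.2653]
orientation: [180.0, 0.0, -98.2]
force: [-0.6, 1.2, -0.4]
opening: 0.0004
gripper_force: 0.0
```

```bash
python3 -c "
from h import *
delta(c2w(0,.03),.193); print(ctrl.get_obs()['opening'])"
```

```text
from [ 0.5183 -0.1732  0.2653] yaw -98.24 case [0.0002 0.0315] -> [0.0018 0.0003 0.0904]
0.0004234138439423822
```

Call:
send_rows([
  [[0, 0, 0.025], 0],
  [[0, 0, 0.05], 0],
  [[0, 0, 0.07], 0],
  [[0, 0, 0.083], 0],
  [[0, 0, 0.09], 0],
])

```text
clock: 13.92
tool_pos: [0.5178, -0.1734, 0.1921]
orientation: [179.9, -0.0, -98.3]
force: [0.5, -0.2, -0.6]
opening: 0.0006
gripper_force: 0.0
```

Call:
send_rows([
  [[-0.01, 0, 0], 0],
  [[-0.025, 0, 0], 0],
  [[-0.042, 0, 0], 0],
  [[-0.06, 0, 0], 0],
  [[-0.078, 0, 0], 0],
])

```text
clock: 14.33
tool_pos: [0.5274, -0.1112, 0.1943]
orientation: [-180.0, -0.0, -98.3]
force: [0.2, -3.5, -2.7]
opening: 0.0008
gripper_force: 1.5
```

Call:
send_rows([
  [[-0.018, 0, 0], 0],
  [[-0.036, 0, 0], 0],
  [[-0.054, 0, 0], 0],
  [[-0.068, 0, 0], 0],
  [[-0.08, 0, 0], 0],
])

```text
clock: 14.75
tool_pos: [0.5367, -0.0476, 0.1943]
orientation: [-179.9, -0.0, -98.3]
force: [-1.8, -2.9, 2.6]
opening: 0.0004
gripper_force: 1.3
```

Call:
send_rows([
  [[-0.005, 0, 0], 0],
  [[-0.009, 0, 0], 0],
  [[-0.012, 0, 0], 0],
  [[-0.014, 0, 0], 0],
  [[-0.015, 0, 0], 0],
])

```text
clock: 15.17
tool_pos: [0.5384, -0.0373, 0.1936]
orientation: [-180.0, 0.0, -98.3]
force: [0.5, -2.0, 1.6]
opening: 0.0004
gripper_force: 1.0
```

Call:
send_rows([
  [[-0.001, 0, 0], 0],
  [[-0.002, 0, 0], 0],
  [[-0.003, 0, 0], 0],
  [[-0.004, 0, 0], 0],
  [[-0.005, 0, 0], 0],
])

```text
clock: 15.58
tool_pos: [0.5389, -0.0334, 0.1934]
orientation: [-180.0, -0.0, -98.3]
force: [3.0, -9.1, 0.6]
opening: 0.0006
gripper_force: 4.1
```

Call:
send_rows([
  [[-0.001, 0, 0], 0],
  [[-0.002, 0, 0], 0],
  [[-0.003, 0, 0], 0],
  [[-0.004, 0, 0], 0],
  [[-0.004, 0, 0], 0],
])

```text
clock: 16.0
tool_pos: [0.5389, -0.033, 0.1934]
orientation: [179.9, -0.3, -98.3]
force: [2.8, -20.5, -0.2]
opening: 0.0004
gripper_force: 9.7
```

Call:
send_rows([
  [[0.008, 0, 0], 0],
  [[0.016, 0, 0], 0],
  [[0.022, 0, -0.01], 0],
  [[0.025, 0, -0.04], 0],
  [[0.025, 0, -0.08], 0],
])

```text
clock: 16.42
tool_pos: [0.5348, -0.0502, 0.2563]
orientation: [179.7, -0.1, -98.4]
force: [1.3, -0.6, -0.3]
opening: 0.0003
gripper_force: 0.0
```

Call:
send_rows([
  [[0.0, -0.0, -0.03], 0],
  [[0.03, 0.03, -0.06], 0],
  [[0.06, 0.06, -0.08], 0],
  [[0.1, 0.09, -0.1], 0],
  [[0.14, 0.12, -0.1], 0],
])

```text
clock: 16.83
tool_pos: [0.4251, -0.1472, 0.341]
orientation: [-179.7, 0.0, -98.2]
force: [1.3, -1.0, 0.6]
opening: 0.0006
gripper_force: 0.0
```

Call:
send_rows([
  [[0.04, 0, 0], 0],
  [[0.08, 0, 0], 0],
  [[0.12, 0, 0], 0],
  [[0.16, 0, 0], 0],
  [[0.19, 0, 0], 0],
])

```text
clock: 17.25
tool_pos: [0.4024, -0.2989, 0.3382]
orientation: [-179.9, 0.0, -98.3]
force: [0.7, 0.4, -0.4]
opening: 0.0004
gripper_force: 0.0
```

```bash
python3 -c "
from h import *
p=ctrl.snapshot('side'); q=ctrl.snapshot('top')
a=cv2.resize(p['color'][90:330,200:420],None,fx=1.8,fy=1.8); b=cv2.resize(q['color'][85:255,200:480],None,fx=1.42,fy=1.8*240/170)
b=cv2.resize(b,(400,a.shape[0])); cv2.imwrite('pics/t6.png',np.hstack([a,b])[:,:,::-1])
print(ctrl.get_obs()['tool_pos'])
# left strip outer ends predicted shut
X=[[*c2w(x,.187),.14] for x in (-.075,0,.075)]; print(proj(p,X),proj(q,X))"
```

```text
[ 0.40241226 -0.2995018   0.33755124]
[[321.16112946 195.88903637]
 [295.00528568 182.83573895]
 [270.30526798 170.50821421]] [[310.3024516  199.38049858]
 [315.42659883 170.23932986]
 [320.46897396 141.58701019]]
```

View pics/t6.png

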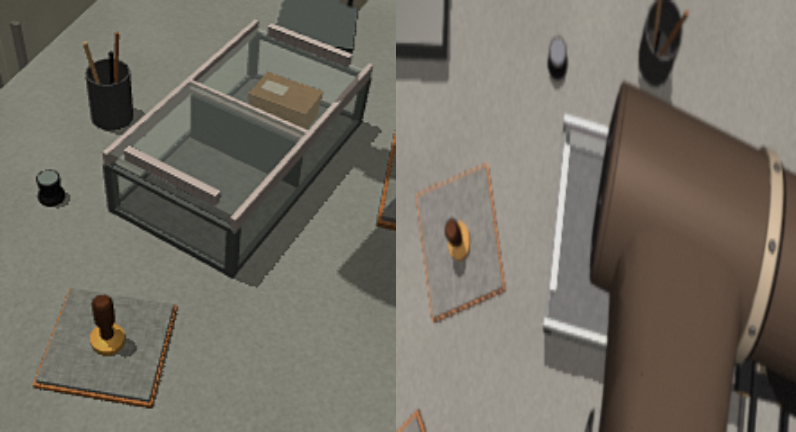

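The strip lies at (270,173)–(321,198), as it did at the start. The seal is upright on the board, and the pot, loupe, card box and right panel look undisturbed. I'll check the strip against the first picture, then hand in.

```bash
python3 -c "
from h import *
p=ctrl.snapshot('side'); a=cv2.cvtColor(cv2.imread('pics/side0.png'),6); b=cv2.cvtColor(p['color'],7)
f=np.float32
for n,(r0,r1,c0,c1) in dict(strip=(168,203,265,326),right=(98,130,345,400),pot=(110,165,245,280),loupe=(180,210,215,240),box=(128,165,335,382)).items():
    print(n,cv2.phaseCorrelate(f(a[r0:r1,c0:c1]),f(b[r0:r1,c0:c1])))
o=ctrl.get_obs(); print(o['force'],o['clock'])"
```

```text
strip ((-0.1459757246802127, -0.0012191526599352187), 0.9132948194940885)
right ((-0.024180860151538752, 0.04762332350773235), 0.9951638596753279)
pot ((0.014697980270586442, -0.014429296817422), 1.0119248765486257)
loupe ((0.49417848957544486, -0.025379325612869152), 0.9918296697934469)
box ((0.04435809500045096, 0.0006332545286227287), 1.0058129026554525)
[-0.7619945   0.73763065  0.26702774] 17.4
```

```bash
python3 -c "
from plant import ctrl
print(ctrl.close_job())"
```

```text
the job is handed in; nothing more can be done
None
```

I handed the job in at about 17.4 s: the seal stands upright on the 150 mm padded board, the left panel is pushed back against its stop, and the right compartment, card box, loupe and pot were left untouched.

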